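Weigh two tins by feel and load the full one in the rail

TASK

Two identical closed tins stand on the worktop; one is full and the other nearly empty. Lift the tin on the robot's left clear of the worktop by a few centimetres, set it back down upright, then lift the right one the same way, and feel which is heavier. Stand the heavier tin upright in the loading rail, lengthways, and slide it gently (pushing with no more than about 10 N) against the adjustable stop until the stop's small pin is pushed in, let go, and leave the lighter tin standing on the worktop and the other things undisturbed.

Things in the scene. Friction and masses are not known exactly. Their poses are not given: they have to be found in the camera images.
- tin_left: closed flat-sided plain grey metal tin with a fixed lid, 76 mm long (x) x 54 wide (y) x 50 high; origin: centre of its underside, z up. Full (0.35 to 0.5 kg in all) or nearly empty (0.1 to 0.14 kg): the two look alike. Contents may shift 2 mm inside. Grip it across the 54 mm. This is the tin on the robot's left (larger y).
- tin_right: closed flat-sided plain grey metal tin with a fixed lid, 76 mm long (x) x 54 wide (y) x 50 high; origin: centre of its underside, z up. Full (0.35 to 0.5 kg in all) or nearly empty (0.1 to 0.14 kg): the two look alike. Contents may shift 2 mm inside. Grip it across the 54 mm. This is the tin on the robot's right (smaller y).
- rail: aluminium channel fixed to the worktop between the tins, along its x. Floor 220 x 74 mm, 4 mm thick; side walls 6 mm thick, top 16 mm above the worktop, 58 mm clear between them from x = -80 to 110 mm; flared mouth x = -105 to -80. Open on top and at the front (-x). Origin: centre of its underside; x along the channel away from the robot, towards the stop; z up
- end_bracket: end plate of the rail, 10 x 74 mm, 34 mm high, fixed across the channel's far end at x = 111 to 121 mm in its own frame, which always coincides with the rail's frame (same origin and axes). It carries the adjustable stop on a screw rod; pressing on it or on the stop must stay below 20 N
- pin (a joint): steel pin, 10 mm diameter, 22 mm above the worktop, sticking 8 mm out (to the rail's -x) of the stop: 0 = out, 0.008 m = flush. Spring under 0.4 N; the full tin's own friction keeps it in. The stop is a dark block clamped in the channel, 18 x 54 mm, top at 37 mm (knob to 48). Its near face lies at rail x = 50 to 90 mm, not reported: find it by feel or sight
- loupe: black round loupe, 35 mm diameter, 32 mm high, a bystander, origin at the centre of its underside
- screw_jar: small round jar with black ribbed lid, 50 mm diameter, 34 mm high, a bystander, origin at the centre of its underside
- lens_clock: small round dial gauge lying flat, 61 x 43 x 13 mm, a bystander, origin at the centre of its underside
Things that resemble listed ones, but are neither listed nor needed, are in the scene too. What is shaped like the end_bracket but blue or pink is not meant.

How it is judged:
By the outcome, as a careful person would: the job done as asked, in the order asked, and still so for the second after the job is handed in, with the robot touching nothing.
It also fails if it takes over 72 s, if anything falls off the work surface, if the arm or the gripper's body presses on something with over 40 N, if the wrist force passes 120 N, or if a joint passes its speed limit or range.

ROBOT

A 6-joint arm with a two-finger parallel gripper is mounted at the origin on a cart in front of the work surface, level with it; the furniture and walls round the work are solid. World frame = base frame: x ahead of the robot, y to its left, z up, the work surface at z = 0. Lengths are in m, angles in rad, forces in N, time in s.
With the tool pointing down it reaches from about 0.275 to 0.85 m from the base axis. Payload 19 kg.
Tool frame: the origin (TCP) lies midway between the tips of the shut fingers; the grasp point (between the pads) lies 19 mm behind it (robot.tcp_to_grasp is the z of the grasp point in the tool frame, in m); z points along the fingers, y is the line along which they close (so a half turn about z gives the same grasp; the last joint's range is limited). The gripper opens to 85 mm and grips with 20 to 120 N. Pads are 22 mm wide; open, the fingers measure 114 mm over their backs; the gripper's body (76 mm by 85 mm) begins 54 mm behind the grasp point. The pads swing forward as they close: fully open they stand 13 mm farther back than shut.
Start: joints at [-1.324, 0.15, 1.437, -0, 1.554, -0.134], TCP at [0.214, -0.534, 0.231] pointing down, gripper open.
Joint ranges: [-2.8, 2.8], [-0.68, 2.1], [0.12, 2.68], [-1.39, 4.53], [0.16, 2.79], [-2.81, 2.81]. Speed limits (rad/s): [1.89, 1.89, 2.22, 3.01, 3.01, 3.01].

INTERFACE

Orientations are given as a unit quaternion [w, x, y, z].
In Python, from plant import sensors, grab_frame, robot, masks_of gives the robot as it stands.
- The arm moves only by the tool carry_out, never from a script. Its argument "increments" is a list of rows, each a list of 7 numbers: the turn, a rotation vector about the tool's x, y, z in degrees, then the shift along the tool's x, y, z in mm, then the finger opening in mm, from 0 to 85.4. A call has exactly 8 rows; each row is the pose to reach, as a shift and turn from the pose commanded when the call began, along the tool's axes at that moment; what a row does not reach only later rows make up. A row lasts 1/10 s, in which the tool goes at most 50 mm and 8.59 degrees, less where a joint would pass 70% of its speed; a pose out of reach is approached as far as the arm can. A call with a gripper value outside its range is refused whole. The fingers move at their own pace and stop on an object; the grip force is fixed at half the most. Time passes only in rows, so rows that repeat a pose let the fingers close, or fill a call up. It gives the time, the measured TCP pose, the force, the opening and the grip force at its end, in the units of the state.
- sensors.get_obs(): the state, without advancing time (a new reading comes with each control period).
- grab_frame(name): name is "side" or "top"; returns a dict with "img" (420x560x3 uint8, red, green, blue), "intrinsics" (3x3 intrinsics, pixels), "k1" (the pictures are not rectified: a ray, as slopes to the right and down, at radius r is drawn at 1 + k1 r^2 times it, then the intrinsics apply), "world_to_cam" (4x4, takes a point from world to camera coordinates). Camera axes: x right, y up, looking along -z (the intrinsics and any distortion apply to the point x, -y, -z); pixel columns grow to the right and rows downward; lengths in m; the calibration is good to about 2 mm. A picture is of the moment at which its call begins. There is no depth.
- robot.job_done(): hands the job in; it is judged then, once.
Trained networks look in a picture, given as the dict that the camera call returned (one of the last four; its "shot" number tells which), for a name from the list of things; names that differ only in an ending like _2 or _b are one class to them, and where a whole thing is asked for, a point or a joint stands for the part that bears it (a point fixed in the world has none). Each returns a list of dicts, best first, with "score" (0 to 1); they miss things now and then, are a little off and sometimes report something else, mostly with a low value. They report only what shows in the picture. A call takes as long as a camera call. They do not tell look-alikes from the thing itself.
- masks_of(thing, picture): "pixels" (420x560 bool, what is visible of it) and "extent" ([left, top, right, bottom] in pixels, round what is visible of it).
The state is a dict: "t": time; "joint_pos": joint angles; "joint_velocities": joint speeds; "effort": joint torques, N m; "tool_pos": TCP position; "ee_rot": TCP orientation; "wrist_force": force on the tool from outside, world axes, zero at the start; "wrist_torque": the same for the moment, N m; "gripper_width": finger opening in m; "finger_force": force on a finger pad.
Only numpy, scipy, OpenCV 4.12 (cv2) and the standard library are available. Lean on these libraries where they do the work, as an engineer would, in place of code of your own. Each camera call takes 0.05 s, during which the arm holds its last target. There are 200 camera calls.

## Working session

There is one attempt and no reset: what is moved stays moved. The work goes in short steps, Python scripts to look and compute and a tool call to move; the robot and the scene stay as the last step left them, time stands still between calls to the robot, and variables do not carry over. Pictures are saved under pics/ and viewed, at most 10 in all, crops included, and the job is handed in when it is done.

Besides the shell and the picture viewer there is one more tool, called after ">>>" as name([rows], argument=value, ...), one row to a line, values as JSON. carry_out: Moves the arm, as the interface text tells. Its arguments: {"type":"object","properties":{"increments":{"type":"array","items":{"type":"array","items":{"type":"number"}}}},"required":["increments"]}

```bash
mkdir -p pics; cat > h.py <<'E'
import numpy as np, cv2, json
from plant import sensors, grab_frame, robot, masks_of
def ray(f,px):
    K=np.array(f["intrinsics"]);d=((np.array(px,float)-K[:2,2])/[K[0,0],K[1,1]])
    u=d.copy()
    for _ in range(20): u=d/(1+f["k1"]*(u@u))
    M=np.array(f["world_to_cam"]);R=M[:3,:3]
    return -R.T@M[:3,3], R.T@np.array([u[0],-u[1],-1])
def at(f,px,z):
    o,d=ray(f,px);return o+d*(z-o[2])/d[2]
def proj(f,p):
    M=np.array(f["world_to_cam"]);c=M[:3,:3]@np.array(p)+M[:3,3];u=np.array([c[0],-c[1]])/-c[2]
    K=np.array(f["intrinsics"]);u=u*(1+f["k1"]*(u@u));return u*[K[0,0],K[1,1]]+K[:2,2]
def save(f,n): cv2.imwrite(n,cv2.cvtColor(f["img"],cv2.COLOR_RGB2BGR))
E
python3 - <<'E'
from h import *
for n in ("top","side"):
    f=grab_frame(n);save(f,f"pics/{n}0.png")
    print(n,np.round(np.array(f["world_to_cam"]),3).tolist(),f["k1"])
    for t in ["tin_left","rail","end_bracket","pin","loupe","screw_jar","lens_clock"]:
        for m in masks_of(t,f):
            r=cv2.minAreaRect(cv2.findNonZero(m["pixels"].astype(np.uint8)))
            print(t,round(m["score"],2),m["extent"],np.round(r[0],1),np.round(r[1],1),round(r[2],1),np.round(at(f,r[0],0.03)[:2],3))
print(sensors.get_obs(), robot.tcp_to_grasp)
E
```

```text
top [[0.021, -1.0, -0.02, 0.042], [0.995, 0.019, 0.096, -0.48], [-0.095, -0.022, 0.995, -1.164], [0.0, 0.0, 0.0, 1.0]] -0.13268426717380716
rail 0.71 [277.8, 178.6, 311.7, 267.5] [293.  221.5] [34. 87.] 0.0 [0.462 0.031]
end_bracket 0.96 [277.2, 167.4, 308.1, 196.6] [293.7 180.7] [29.4 29. ] 78.7 [0.563 0.031]
end_bracket 0.94 [337.5, 201.1, 369.3, 236.7] [354.6 219.2] [30.7 32.6] 6.3 [ 0.47 -0.12]
end_bracket 0.91 [144.1, 234.3, 175.7, 268.7] [159.1 252.6] [31.8 28.6] 85.0 [0.378 0.362]
loupe 0.65 [149.7, 151.8, 169.8, 168.7] [159.2 161.8] [16.2 19.4] 73.3 [0.606 0.372]
loupe 0.46 [222.1, 143.1, 234.3, 159.0] [229. 151.] [14. 12.] 90.0 [0.636 0.195]
lens_clock 0.56 [149.9, 155.9, 170.6, 168.7] [158.4 161.7] [15.8 18. ] 68.2 [0.606 0.374]
lens_clock 0.53 [279.2, 166.6, 307.4, 198.7] [294.3 181. ] [30.1 28.2] 74.5 [0.562 0.03 ]
side [[-0.969, -0.247, 0.022, 0.452], [0.167, -0.584, 0.794, -0.08], [-0.183, 0.773, 0.607, -1.109], [0.0, 0.0, 0.0, 1.0]] 0.01032301905736724
tin_left 0.81 [230.1, 251.4, 264.6, 285.2] [245. 267.] [32. 34.] 90.0 [0.477 0.26 ]
rail 0.66 [232.6, 200.2, 311.9, 23
[... 720 characters left out ...]
 1.50487071e-01,  1.43739353e+00, -2.49509137e-05,
        1.55379310e+00, -1.34036019e-01]), 'joint_velocities': array([-8.71399017e-04,  5.33513049e-04,  4.42418088e-04,  4.46970519e-04,
        3.57664620e-04,  7.53102951e-05]), 'effort': array([-3.92428832e-03, -7.12755775e+01, -5.71044838e+01, -4.99685848e-04,
        1.19099750e-03,  5.43492342e-05]), 'tool_pos': array([ 0.21366905, -0.53379674,  0.23127716]), 'ee_rot': array([-3.97550080e-05,  9.81925989e-01,  1.89265292e-01, -1.47371653e-05]), 'wrist_force': array([-0.57421932, -1.12443945,  0.02747736]), 'wrist_torque': array([ 0.04880647,  0.03477032, -0.03298636]), 'finger_force': 0.0, 'gripper_width': 0.08548630173166705} -0.0187
```

View pics/top0.png

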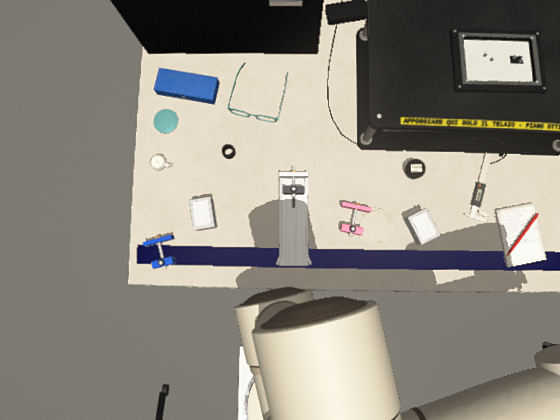

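View pics/side0.png

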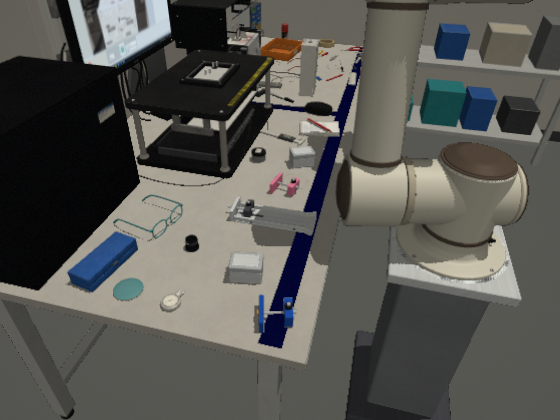

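The top view shows the grey tins at about (202,213) and (423,226), and the rail with its grey bracket at (293,180..265). The pink (354,219) and blue (160,252) stops are look-alikes. The loupe is at (228,151), the jar at (415,168) and the lens clock at (160,162).

```bash
python3 - <<'E'
from h import *
f=grab_frame("top");im=f["img"]
def big(x0,y0,x1,y1,s): return cv2.resize(im[y0:y1,x0:x1],None,fx=s,fy=s,interpolation=cv2.INTER_CUBIC)
a=big(180,185,230,245,5);b=big(398,195,448,255,5);c=big(265,160,320,280,5)
W=np.zeros((600,800,3),np.uint8);W[:300,:250]=a;W[300:,:250]=b;W[:,260:535]=c
s=grab_frame("side");d=s["img"][190:240,225:325];W[:130,540:800]=cv2.resize(d,(260,130))
d=s["img"][242:292,220:280];W[140:350,540:792]=cv2.resize(d,(252,210),interpolation=cv2.INTER_CUBIC)
d=s["img"][140:175,280:325];W[360:556,540:792]=cv2.resize(d,(252,196),interpolation=cv2.INTER_CUBIC)
save({"img":W},"pics/c1.png")
E
```

```text
(no output)
```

View pics/c1.png

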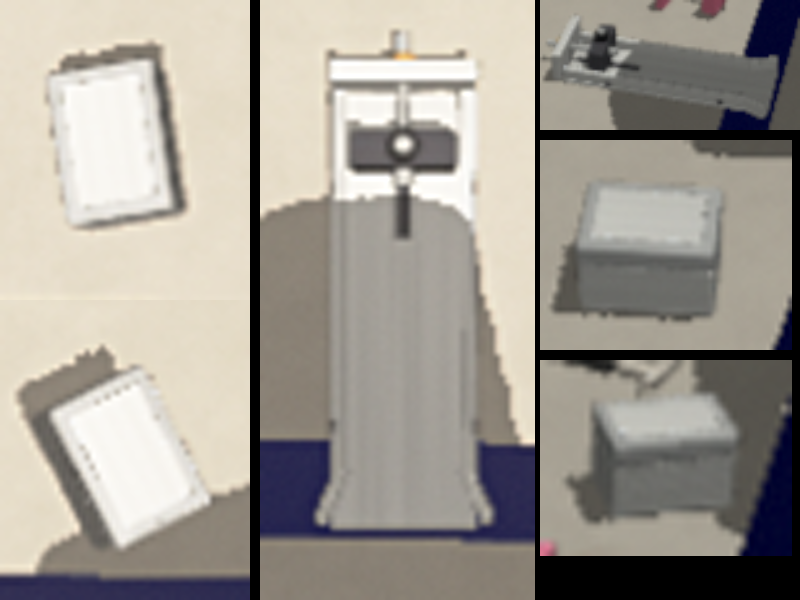

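The crop shows both tins as plain grey flat boxes, the rail nearly along x, and the dark stop with its pin at about (345.6,195)/5 of the crop. I chose the two grey tins and the uncoloured bracket. Next I fit their poses.

```bash
python3 - <<'E'
from h import *
from scipy.optimize import least_squares as L
f=grab_frame("top")
def cr(pts,x0,y0,ox=0,oy=0): return [((x-ox)/5+x0-.4,(y-oy)/5+y0-.4) for x,y in pts]
def fit(px,zs,loc=None,x0=None):
    px=np.array(px)
    def mod(p):
        c,s=np.cos(p[2]),np.sin(p[2]);return np.array([proj(f,[p[0]+c*l[0]-s*l[1],p[1]+s*l[0]+c*l[1],l[2]]) for l in loc])
    r=L(lambda p:(mod(p)-px).ravel(),x0);print(np.round(r.x[:2],4),np.degrees(r.x[2]).round(2),"res",np.round(r.fun,1));return r.x
# tin: far-left, far-right, near-right, near-left
loc=[(.038,.027,.05),(.038,-.027,.05),(-.038,-.027,.05),(-.038,.027,.05)]
A=cr([(50,72),(155,60),(182,212),(72,226)],180,185)
B=cr([(50,405),(138,367),(210,495),(122,548)],398,195,0,300)
for P in(A,B):
    Q=[at(f,p,.05)[:2] for p in P];print(np.round([np.linalg.norm(Q[i]-Q[i-1]) for i in range(4)],4))
a=fit(A,0,loc,[.48,.26,.1]);b=fit(B,0,loc,[.45,-.28,.3])
R=cr([(330,60),(475,60),(330,527),(475,527)],265,160,260)
r=fit(R,0,[(.121,.037,.034),(.121,-.037,.034),(-.105,.037,.004),(-.105,-.037,.004)],[.46,.03,0])
for p in cr([(350,172),(457,172)],265,160,260):
    q=at(f,p,.037)[:2]-r[:2];c,s=np.cos(r[2]),np.sin(r[2]);print("stop face",np.round([c*q[0]+s*q[1],-s*q[0]+c*q[1]],4))
s=grab_frame("side")
for n,p in(("A",a),("B",b)):
    c,sn=np.cos(p[2]),np.sin(p[2]);print(n,[np.round(proj(s,[p[0]+c*l[0]-sn*l[1],p[1]+sn*l[0]+c*l[1],z])).tolist() for l in loc for z in(0.05,)])
E
```

```text
[0.0766 0.0522 0.0759 0.0544]
[0.0774 0.0477 0.0713 0.051 ]
[0.4762 0.252 ] 10.19 res [ 0.   0.5  0.6 -0.6 -0.4 -0.3 -0.2  0.3]
[ 0.4567 -0.2866] 28.16 res [-0.9  0.9  0.7 -1.6  0.9  0.5 -0.7  0.1]
[0.462  0.0309] 1.11 res [-0.4  0.9  0.4  0.9 -0.3 -0.9  0.3 -0.9]
stop face [0.0668 0.0258]
stop face [ 0.0668 -0.0268]
A [[228.0, 266.0], [232.0, 250.0], [264.0, 252.0], [262.0, 268.0]]
B [[293.0, 155.0], [288.0, 147.0], [310.0, 145.0], [315.0, 153.0]]
```

```bash
cat >> h.py <<'E'
from scipy.spatial.transform import Rotation as Ro
def go(x,y,z,yaw):
    o=sensors.get_obs();q=o["ee_rot"];R=Ro.from_quat([q[1],q[2],q[3],q[0]])
    Rt=Ro.from_euler("z",yaw,degrees=True)*Ro.from_quat([1,0,0,0])
    print("t",round(o["t"],2),"pos",np.round(o["tool_pos"],4),"F",np.round(o["wrist_force"],2),"w",round(o["gripper_width"],4))
    print("turn",np.round((R.inv()*Rt).as_rotvec(degrees=True),2),"shift",np.round(1000*R.inv().apply(np.array([x,y,z])-o["tool_pos"]),1))
E
python3 -c "
from h import *
go(.345,-.14,.2,16);go(.4762,.252,.2,10.2)"
```

```text
t 1.0 pos [ 0.2137 -0.5338  0.2313] F [-0.6   0.22  0.67] w 0.0852
turn [-0.   -0.    5.82] shift [ 268.3 -316.8   31.3]
t 1.0 pos [ 0.2137 -0.5338  0.2313] F [-0.6   0.22  0.67] w 0.0852
turn [-0.   -0.   11.62] shift [ 535.8 -631.9   31.3]
```

>>> carry_out([
  [0,0,1,20,-24,4,85],
  [0,0,2,50,-59,8,85],
  [0,0,3,82,-97,12,85],
  [0,0,4,115,-136,16,85],
  [0,0,5,148,-175,20,85],
  [0,0,6,181,-214,24,85],
  [0,0,7,214,-253,28,85],
  [0,0,8,247,-292,31,85],
])

```text
t: 1.8
tool_pos: [0.3325, -0.1749, 0.2007]
ee_rot: [0.0, 0.993, 0.12, 0.0]
wrist_force: [1.6, -1.3, 0.2]
gripper_width: 0.0851
finger_force: 0.0
```

```bash
python3 -c "
from h import *
go(.4762,.252,.12,10.2)"
```

```text
t 1.8 pos [ 0.3325 -0.1749  0.2007] F [ 1.59 -1.3   0.25] w 0.0851
turn [ 0.03 -0.03  3.54] shift [ 240.9 -380.6   80.6]
```

>>> carry_out([
  [0,0,0.5,26,-40,5,85],
  [0,0,1,52,-82,12,85],
  [0,0,1.5,79,-124,20,85],
  [0,0,2,106,-167,30,85],
  [0,0,2.5,133,-210,40,85],
  [0,0,3,160,-253,50,85],
  [0,0,3.5,187,-296,60,85],
  [0,0,3.5,213,-337,70,85],
])

```text
t: 2.6
tool_pos: [0.4566, 0.1964, 0.1321]
ee_rot: [-0.0, 0.996, 0.09, 0.0]
wrist_force: [1.5, -1.1, 0.6]
gripper_width: 0.085
finger_force: 0.0
```

>>> carry_out([
  [0,0,0,20,-29,4,85],
  [0,0,0,26,-38,8,85],
  [0,0,0,27,-40,10,85],
  [0,0,0,27,-40,10,85],
  [0,0,0,27,-40,10,85],
  [0,0,0,27,-40,10,85],
  [0,0,0,27,-40,10,85],
  [0,0,0,27,-40,10,85],
])

```text
t: 3.4
tool_pos: [0.4758, 0.2378, 0.1226]
ee_rot: [-0.0, 0.996, 0.09, 0.0]
wrist_force: [0.1, 0.0, 1.2]
gripper_width: 0.085
finger_force: 0.0
```

```bash
python3 -c "
from h import *
go(.4762,.252,.015,10.2)
f=grab_frame('side');cv2.imwrite('pics/s1.png',cv2.resize(f['img'][180:310,180:350][:,:,::-1],None,fx=4,fy=4))"
```

```text
t 3.4 pos [0.4758 0.2378 0.1226] F [0.15 0.03 1.22] w 0.085
turn [-0.01 -0.03  0.08] shift [  2.8 -13.9 107.6]
```

View pics/s1.png

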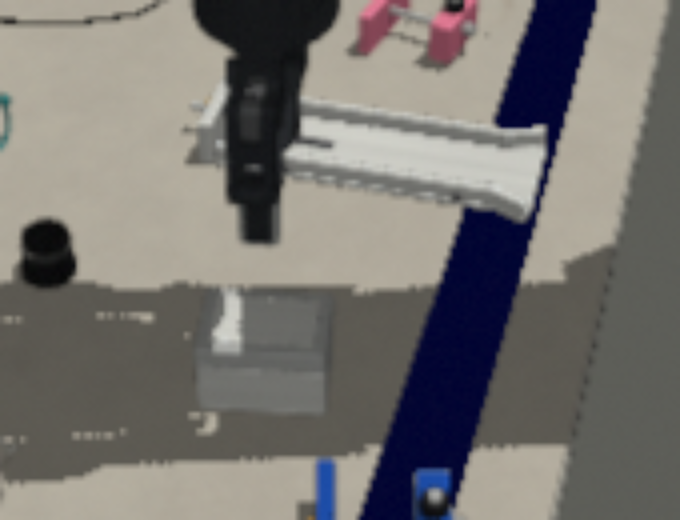

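The gripper stands open above the left tin at about crop (265,340), which is undisturbed. Shift first, then lower.

>>> carry_out([
  [0,0,0,1,-7,0,85],
  [0,0,0,3,-14,10,85],
  [0,0,0,3,-14,30,85],
  [0,0,0,3,-14,50,85],
  [0,0,0,3,-14,70,85],
  [0,0,0,3,-14,85,85],
  [0,0,0,3,-14,100,85],
  [0,0,0,3,-14,107,85],
])

```text
t: 4.25
tool_pos: [0.4753, 0.2528, 0.0133]
ee_rot: [0.0, 0.996, 0.09, -0.001]
wrist_force: [-0.1, 0.6, -0.0]
gripper_width: 0.0851
finger_force: 0.0
```

>>> carry_out([
  [0,0,0,0,0,0,80],
  [0,0,0,0,0,0,70],
  [0,0,0,0,0,0,60],
  [0,0,0,0,0,0,50],
  [0,0,0,0,0,0,45],
  [0,0,0,0,0,0,45],
  [0,0,0,0,0,0,45],
  [0,0,0,0,0,0,45],
])

```text
t: 5.05
tool_pos: [0.4767, 0.2529, 0.0164]
ee_rot: [-0.0, 0.996, 0.09, 0.001]
wrist_force: [-0.7, 1.8, 5.5]
gripper_width: 0.0535
finger_force: 64.5
```

```bash
python3 -c "
from h import *
go(.4762,.252,.015,10.2)"
```

```text
t 5.05 pos [0.4767 0.2529 0.0164] F [-0.74  1.79  5.5 ] w 0.0535
turn [-0.04 -0.1   0.12] shift [-0.7  0.8  1.3]
```

Gripped (53.5 mm). Lift 60 mm and hold still.

>>> carry_out([
  [0,0,0,0,0,-6,45],
  [0,0,0,0,0,-18,45],
  [0,0,0,0,0,-32,45],
  [0,0,0,0,0,-46,45],
  [0,0,0,0,0,-56,45],
  [0,0,0,0,0,-60,45],
  [0,0,0,0,0,-60,45],
  [0,0,0,0,0,-60,45],
])

```text
t: 5.85
tool_pos: [0.476, 0.2524, 0.0749]
ee_rot: [0.0, 0.996, 0.09, -0.0]
wrist_force: [0.1, 0.6, -4.6]
gripper_width: 0.0534
finger_force: 63.8
```

>>> carry_out([
  [0,0,0,0,0,0,45],
  [0,0,0,0,0,0,45],
  [0,0,0,0,0,0,45],
  [0,0,0,0,0,0,45],
  [0,0,0,0,0,0,45],
  [0,0,0,0,0,0,45],
  [0,0,0,0,0,0,45],
  [0,0,0,0,0,0,45],
])

```text
t: 6.65
tool_pos: [0.4762, 0.2525, 0.0753]
ee_rot: [-0.0, 0.996, 0.09, 0.0]
wrist_force: [0.3, 0.4, -4.4]
gripper_width: 0.053
finger_force: 63.8
```

```bash
python3 -c "
from h import *
go(.4767,.2529,.016,10.2)
fs=[]
for i in range(6):
    grab_frame('side');o=sensors.get_obs();fs.append(o['wrist_force'][2])
print(np.round(fs,2),np.mean(fs),o['effort'][:3],o['joint_pos'])"
```

```text
t 6.65 pos [0.4762 0.2525 0.0753] F [ 0.33  0.39 -4.4 ] w 0.053
turn [-0.01 -0.    0.12] shift [ 0.5 -0.3 59.3]
[-3.78 -4.17 -4.37 -4.03 -4.64 -4.53] -4.2534769925310405 [-4.51276384e-03 -7.05366683e+01 -5.31539369e+01] [3.44486762e-01 1.81063142e-01 1.72875450e+00 1.10197619e-04
 1.23179866e+00 1.73519698e+00]
```

About 4.3 N: apparently the full one. Set it down and test the right one as asked.

>>> carry_out([
  [0,0,0,0,0,8,45],
  [0,0,0,0,0,24,45],
  [0,0,0,0,0,40,45],
  [0,0,0,0,0,50,45],
  [0,0,0,0,0,55,45],
  [0,0,0,0,0,58,45],
  [0,0,0,0,0,59.5,45],
  [0,0,0,0,0,60,45],
])

```text
t: 7.75
tool_pos: [0.4764, 0.2526, 0.0163]
ee_rot: [-0.0, 0.996, 0.09, 0.0]
wrist_force: [-8.4, -3.9, 14.7]
gripper_width: 0.0536
finger_force: 65.7
```

>>> carry_out([
  [0,0,0,0,0,0,55],
  [0,0,0,0,0,0,65],
  [0,0,0,0,0,0,75],
  [0,0,0,0,0,0,85],
  [0,0,0,0,0,0,85],
  [0,0,0,0,0,0,85],
  [0,0,0,0,0,-10,85],
  [0,0,0,0,0,-25,85],
])

```text
t: 8.55
tool_pos: [0.4758, 0.2524, 0.0405]
ee_rot: [0.0, 0.996, 0.09, -0.001]
wrist_force: [-0.4, -0.4, -0.5]
gripper_width: 0.0849
finger_force: 0.0
```

>>> carry_out([
  [0,0,0,0,0,-35,85],
  [0,0,0,0,0,-70,85],
  [0,0,-1,-10,20,-100,85],
  [0,0,-3,-20,55,-110,85],
  [0,0,-5,-25,95,-110,85],
  [0,0,-8,-29,140,-110,85],
  [0,0,-11,-35,185,-110,85],
  [0,0,-14,-42,230,-110,85],
])

```text
t: 9.35
tool_pos: [0.4759, 0.017, 0.1512]
ee_rot: [0.0, 0.977, 0.212, 0.001]
wrist_force: [1.6, -0.0, -0.6]
gripper_width: 0.0853
finger_force: 0.0
```

```bash
python3 -c "
from h import *
go(.4567,-.2866,.13,28.2)"
```

```text
t 9.35 pos [0.4759 0.017  0.1512] F [ 1.56 -0.02 -0.56] w 0.0853
turn [ 0.03 -0.05 -3.74] shift [-143.3  268.4   21.2]
```

>>> carry_out([
  [0,0,-1,-22,40,0,85],
  [0,0,-2,-44,82,3,85],
  [0,0,-3,-66,124,6,85],
  [0,0,-3.5,-88,165,10,85],
  [0,0,-3.7,-108,203,14,85],
  [0,0,-3.7,-126,236,18,85],
  [0,0,-3.7,-138,258,20,85],
  [0,0,-3.7,-142,265,21,85],
])

```text
t: 10.15
tool_pos: [0.4553, -0.2835, 0.1296]
ee_rot: [0.0, 0.971, 0.241, -0.0]
wrist_force: [-0.0, 1.0, -0.1]
gripper_width: 0.0848
finger_force: 0.0
```

>>> carry_out([
  [0,0,0,0,0,0,85],
  [0,0,0,0,0,0,85],
  [0,0,0,0,0,0,85],
  [0,0,0,0,0,0,85],
  [0,0,0,0,0,0,85],
  [0,0,0,0,0,0,85],
  [0,0,0,0,0,0,85],
  [0,0,0,0,0,0,85],
])

```text
t: 10.95
tool_pos: [0.4558, -0.2812, 0.1292]
ee_rot: [-0.0, 0.97, 0.242, -0.0]
wrist_force: [-0.6, -0.5, -0.6]
gripper_width: 0.0849
finger_force: 0.0
```

```bash
python3 -c "
from h import *
go(.4567,-.2866,.015,28.2)"
```

```text
t 10.95 pos [ 0.4558 -0.2812  0.1292] F [-0.62 -0.52 -0.62] w 0.0849
turn [-0.01 -0.   -0.18] shift [ -1.8   5.2 114.2]
```

>>> carry_out([
  [0,0,0,-1,3,5,85],
  [0,0,0,-2,5,18,85],
  [0,0,0,-2,5,36,85],
  [0,0,0,-2,5,56,85],
  [0,0,0,-2,5,76,85],
  [0,0,0,-2,5,94,85],
  [0,0,0,-2,5,107,85],
  [0,0,0,-2,5,113,85],
])

```text
t: 11.75
tool_pos: [0.4558, -0.2863, 0.0144]
ee_rot: [-0.001, 0.97, 0.242, -0.001]
wrist_force: [0.2, 0.3, 0.3]
gripper_width: 0.0851
finger_force: 0.0
```

>>> carry_out([
  [0,0,0,0,0,0,80],
  [0,0,0,0,0,0,70],
  [0,0,0,0,0,0,60],
  [0,0,0,0,0,0,50],
  [0,0,0,0,0,0,45],
  [0,0,0,0,0,0,45],
  [0,0,0,0,0,0,45],
  [0,0,0,0,0,0,45],
])

```text
t: 12.55
tool_pos: [0.4568, -0.2869, 0.0172]
ee_rot: [0.001, 0.97, 0.242, 0.0]
wrist_force: [-0.0, 0.0, 6.4]
gripper_width: 0.0529
finger_force: 63.7
```

>>> carry_out([
  [0,0,0,0,0,-6,45],
  [0,0,0,0,0,-18,45],
  [0,0,0,0,0,-32,45],
  [0,0,0,0,0,-46,45],
  [0,0,0,0,0,-56,45],
  [0,0,0,0,0,-60,45],
  [0,0,0,0,0,-60,45],
  [0,0,0,0,0,-60,45],
])

```text
t: 13.35
tool_pos: [0.4562, -0.2865, 0.0759]
ee_rot: [-0.0, 0.97, 0.242, -0.0]
wrist_force: [-0.1, -0.7, -1.8]
gripper_width: 0.0532
finger_force: 63.1
```

```bash
python3 -c "
from h import *
fs=[]
for i in range(12):
    f=grab_frame('side');o=sensors.get_obs();fs.append(o['wrist_force'][2])
print(np.round(fs,2),np.mean(fs[3:]));go(.4567,-.2866,.015,28.2)"
```

```text
[-1.09 -0.76 -0.67 -1.36 -0.17 -1.04 -1.13 -1.62 -1.02 -1.41 -1.64 -0.81] -1.1333415954204449
t 13.95 pos [ 0.4564 -0.2866  0.0763] F [-0.43 -0.23 -0.81] w 0.0532
turn [-0.   -0.   -0.18] shift [ 0.2  0.1 61.3]
```

Right is about 1.1 N, so the left tin is the heavy one. Set the right one down and go back to the left.

>>> carry_out([
  [0,0,0,0,0,8,45],
  [0,0,0,0,0,24,45],
  [0,0,0,0,0,40,45],
  [0,0,0,0,0,50,45],
  [0,0,0,0,0,55,45],
  [0,0,0,0,0,58,45],
  [0,0,0,0,0,59.5,45],
  [0,0,0,0,0,60,45],
])

```text
t: 14.75
tool_pos: [0.4565, -0.2867, 0.0172]
ee_rot: [0.0, 0.97, 0.242, 0.0]
wrist_force: [-7.4, 4.7, 15.6]
gripper_width: 0.053
finger_force: 64.8
```

>>> carry_out([
  [0,0,0,0,0,0,55],
  [0,0,0,0,0,0,65],
  [0,0,0,0,0,0,75],
  [0,0,0,0,0,0,85],
  [0,0,0,0,0,0,85],
  [0,0,0,0,0,0,85],
  [0,0,0,0,0,-10,85],
  [0,0,0,0,0,-25,85],
])

```text
t: 15.55
tool_pos: [0.4561, -0.2863, 0.0414]
ee_rot: [-0.001, 0.97, 0.242, -0.0]
wrist_force: [0.5, 1.1, -0.6]
gripper_width: 0.0852
finger_force: 0.0
```

>>> carry_out([
  [0,0,0,0,0,-35,85],
  [0,0,0,0,0,-70,85],
  [0,0,2,7,-13,-100,85],
  [0,0,5,26,-45,-110,85],
  [0,0,8,50,-82,-110,85],
  [0,0,11,74,-120,-110,85],
  [0,0,14,98,-158,-110,85],
  [0,0,17,122,-196,-110,85],
])

```text
t: 16.35
tool_pos: [0.4718, -0.0546, 0.1522]
ee_rot: [0.0, 0.996, 0.095, 0.0]
wrist_force: [2.1, 0.1, 0.5]
gripper_width: 0.0849
finger_force: 0.0
```

```bash
python3 -c "
from h import *
go(.4764,.2526,.13,10.2)"
```

```text
t 16.35 pos [ 0.4718 -0.0546  0.1522] F [2.11 0.07 0.46] w 0.0849
turn [ 0.02 -0.05  0.67] shift [  62.4 -300.8   22.2]
```

>>> carry_out([
  [0,0,0.2,8,-42,0,85],
  [0,0,0.4,18,-88,3,85],
  [0,0,0.6,28,-134,6,85],
  [0,0,0.7,38,-180,10,85],
  [0,0,0.7,47,-225,14,85],
  [0,0,0.7,55,-263,18,85],
  [0,0,0.7,60,-288,20,85],
  [0,0,0.7,62,-297,21,85],
])

```text
t: 17.15
tool_pos: [0.4757, 0.2493, 0.1307]
ee_rot: [-0.0, 0.996, 0.091, 0.0]
wrist_force: [-0.3, -1.8, -1.0]
gripper_width: 0.085
finger_force: 0.0
```

>>> carry_out([
  [0,0,0,0,0,0,85],
  [0,0,0,0,0,0,85],
  [0,0,0,0,0,0,85],
  [0,0,0,0,0,0,85],
  [0,0,0,0,0,0,85],
  [0,0,0,0,0,0,85],
  [0,0,0,0,0,0,85],
  [0,0,0,0,0,0,85],
])

```text
t: 17.95
tool_pos: [0.4761, 0.247, 0.1303]
ee_rot: [-0.0, 0.996, 0.09, -0.0]
wrist_force: [0.5, 0.4, -0.2]
gripper_width: 0.0848
finger_force: 0.0
```

```bash
python3 -c "
from h import *
go(.4764,.2526,.016,10.2)"
```

```text
t 17.95 pos [0.4761 0.247  0.1303] F [ 0.49  0.44 -0.2 ] w 0.0848
turn [-0.    0.    0.11] shift [  1.3  -5.4 114.3]
```

>>> carry_out([
  [0,0,0,0.5,-3,5,85],
  [0,0,0,1,-5,18,85],
  [0,0,0,1,-5,36,85],
  [0,0,0,1,-5,56,85],
  [0,0,0,1,-5,76,85],
  [0,0,0,1,-5,93,85],
  [0,0,0,1,-5,106,85],
  [0,0,0,1,-5,112,85],
])

```text
t: 18.75
tool_pos: [0.4755, 0.2521, 0.0165]
ee_rot: [0.0, 0.996, 0.09, -0.001]
wrist_force: [-1.2, 0.4, 0.2]
gripper_width: 0.085
finger_force: 0.0
```

>>> carry_out([
  [0,0,0,0,0,0,80],
  [0,0,0,0,0,0,70],
  [0,0,0,0,0,0,60],
  [0,0,0,0,0,0,50],
  [0,0,0,0,0,0,45],
  [0,0,0,0,0,0,45],
  [0,0,0,0,0,0,45],
  [0,0,0,0,0,0,45],
])

```text
t: 19.55
tool_pos: [0.4767, 0.2524, 0.0193]
ee_rot: [-0.0, 0.996, 0.09, 0.001]
wrist_force: [-0.6, -0.3, 5.7]
gripper_width: 0.0531
finger_force: 64.5
```

>>> carry_out([
  [0,0,0,0,0,-6,45],
  [0,0,0,0,0,-18,45],
  [0,0,0,0,0,-32,45],
  [0,0,0,0,0,-46,45],
  [0,0,0,0,0,-56,45],
  [0,0,0,0,0,-60,45],
  [0,0,0,0,0,-60,45],
  [0,0,0,0,0,-60,45],
])

```text
t: 20.35
tool_pos: [0.476, 0.2521, 0.0779]
ee_rot: [0.0, 0.996, 0.09, -0.0]
wrist_force: [-0.4, -0.2, -3.2]
gripper_width: 0.0532
finger_force: 63.8
```

```bash
python3 -c "
from h import *
f=grab_frame('top');save(f,'pics/t2.png');go(.425,.031,.0763,1.1)"
```

```text
t 20.4 pos [0.476  0.2521 0.0777] F [-0.88 -0.9  -4.86] w 0.0531
turn [0.01 0.05 9.22] shift [-89.7 208.4   1.5]
```

>>> carry_out([
  [0,0,1,-6,18,0,45],
  [0,0,2,-16,48,0,45],
  [0,0,3.5,-28,84,0,45],
  [0,0,5,-40,120,0,45],
  [0,0,6.5,-51,154,0,45],
  [0,0,8,-61,183,0,45],
  [0,0,9,-68,203,0,45],
  [0,0,9.2,-70.5,211,0,45],
])

```text
t: 21.2
tool_pos: [0.4441, 0.0304, 0.0779]
ee_rot: [0.0, 1.0, 0.009, -0.0]
wrist_force: [1.1, 0.8, -3.2]
gripper_width: 0.0532
finger_force: 64.3
```

>>> carry_out([
  [0,0,0,0,0,5,45],
  [0,0,0,0,0,15,45],
  [0,0,0,0,0,25,45],
  [0,0,0,0,0,30,45],
  [0,0,0,0,0,33,45],
  [0,0,0,0,0,33,45],
  [0,0,0,0,0,33,45],
  [0,0,0,0,0,33,45],
])

```text
t: 22.0
tool_pos: [0.4449, 0.032, 0.0456]
ee_rot: [-0.0, 1.0, 0.01, 0.0]
wrist_force: [-0.0, -0.1, -4.4]
gripper_width: 0.0534
finger_force: 64.4
```

```bash
python3 -c "
from h import *
f=grab_frame('top');g=grab_frame('side');save(f,'pics/t3.png');go(.4445,.0307,.045,1.1)
a=cv2.resize(f['img'][150:280,255:335],(370,600),interpolation=cv2.INTER_CUBIC)
b=cv2.resize(g['img'][160:260,215:325],(420,382),interpolation=cv2.INTER_CUBIC)
W=np.zeros((600,800,3),np.uint8);W[:,:370]=a;W[:382,380:]=b;save({'img':W},'pics/c3.png')"
```

```text
t 22.1 pos [0.4448 0.032  0.0456] F [-0.11 -0.8  -4.45] w 0.0532
turn [-0.   -0.03  0.02] shift [-0.4  1.3  0.6]
```

View pics/c3.png

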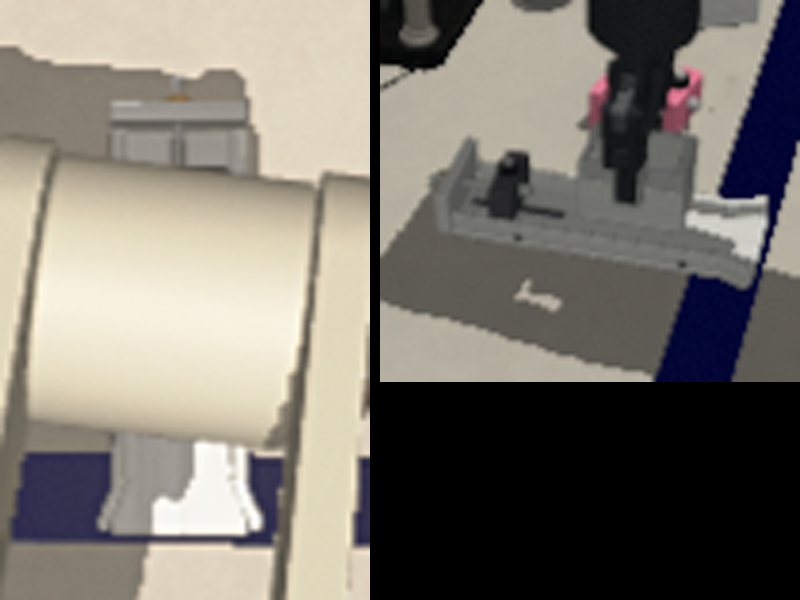

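```bash
python3 - <<'E'
from h import *
f=grab_frame("top");im=cv2.cvtColor(cv2.imread("pics/top0.png"),cv2.COLOR_BGR2GRAY).astype(float)
# centreline from the outermost wall edges: gradient peaks near the predicted wall lines
def peak(v,c):
    k=np.arange(int(c)-4,int(c)+6);s=np.argmax(np.abs(v)[k]);i=k[s];a,b,d=np.abs(v)[i-1:i+2];return i+.5*(a-d)/(a-2*b+d+1e-9), v[i]
for X in np.arange(-.07,.06,.01):
    c,s=np.cos(np.radians(1.1)),np.sin(np.radians(1.1));out=[]
    for y,z in((.037,.004),(.035,.016),(-.035,.016),(-.037,.004)):
        p=proj(f,[.4645+c*X-s*y,.031+s*X+c*y,z]);r=int(round(p[1]));v=np.gradient(im[r-1:r+2].mean(0))
        q,g=peak(v,p[0]);out+=[f"{p[0]:.1f}>{q:.1f}({g:.0f})"]
    print(round(X,3),out)
r=cv2.cvtColor(cv2.imread("pics/top0.png"),cv2.COLOR_BGR2GRAY)
for row in(205,215,225,240):print(row,r[row,274:314].tolist())
E
```

```text
-0.07 ['278.3>278.7(52)', '279.0>278.7(52)', '307.2>307.8(-46)', '307.9>307.8(-46)']
-0.06 ['278.3>279.8(18)', '279.0>279.8(18)', '307.2>306.9(-20)', '307.9>306.9(-20)']
-0.05 ['278.3>278.8(16)', '279.0>278.8(16)', '307.2>307.7(-11)', '307.9>307.7(-11)']
-0.04 ['278.3>278.8(15)', '279.0>278.8(15)', '307.2>307.7(-10)', '307.9>307.7(-10)']
-0.03 ['278.4>278.8(15)', '279.0>278.8(15)', '307.2>316.3(25)', '307.9>316.3(25)']
-0.02 ['278.4>278.8(14)', '279.0>278.8(14)', '307.2>311.7(46)', '307.9>311.7(46)']
-0.01 ['278.4>278.8(14)', '279.0>278.8(14)', '307.2>311.3(41)', '307.9>311.3(41)']
0.0 ['278.4>278.8(15)', '279.0>278.8(15)', '307.2>309.9(49)', '307.8>309.9(49)']
0.01 ['278.4>278.9(15)', '279.1>278.9(15)', '307.2>309.1(52)', '307.8>309.1(52)']
0.02 ['278.4>278.8(14)', '279.1>278.8(14)', '307.2>308.8(46)', '307.8>308.8(46)']
0.03 ['278.4>278.8(15)', '279.1>278.8(15)', '307.1>308.0(37)', '307.8>308.0(37)']
0.04 ['278.5>278.9(14)', '279.1>278.9(14)', '307.1>307.1(30)', '307.8>307.1(30)']
0.05 ['278.5>278.9(16)', '279.1>278.9(16)', '307.1>304.0(24)', '307.8>304.0(24)']
205 [132, 133, 133, 133, 127, 148, 156, 145, 155, 163, 159, 160, 159, 159, 161, 163, 163, 145, 98, 67, 72, 142, 161, 161, 163, 163, 163, 162, 162, 163, 162, 159, 159, 193, 224, 224, 224, 224, 223, 224]
215 [134, 132, 133, 130, 129, 148, 156, 144, 154, 163, 159, 160, 157, 158, 160, 162, 161, 158, 160, 160, 159, 159, 157, 161, 164, 164, 163, 161, 162, 165, 163, 162, 159, 145, 113, 150, 211, 225, 224, 224]
225 [129, 129, 131, 128, 126, 146, 155, 144, 154, 161, 157, 156, 157, 158, 159, 161, 161, 160, 162, 160, 156, 158, 157, 160, 163, 165, 163, 160, 161, 164, 164, 155, 155, 154, 125, 126, 128, 140, 206, 224]
240 [130, 130, 129, 127, 124, 145, 155, 142, 152, 160, 156, 153, 155, 156, 156, 157, 159, 159, 160, 157, 154, 156, 156, 158, 160, 162, 159, 158, 160, 160, 161, 141, 147, 150, 133, 127, 132, 131, 130, 127]
```

The side view shows the tin held level over the channel, well before the stop, and the rail centreline works out at y≈0.0303 there. Correct by 1.7 mm in y and lower partway.

>>> carry_out([
  [0,0,0,0,0.8,0,45],
  [0,0,0,0,1.7,2,45],
  [0,0,0,0,1.7,5,45],
  [0,0,0,0,1.7,8,45],
  [0,0,0,0,1.7,10,45],
  [0,0,0,0,1.7,12,45],
  [0,0,0,0,1.7,14,45],
  [0,0,0,0,1.7,15,45],
])

```text
t: 22.95
tool_pos: [0.4447, 0.0303, 0.0301]
ee_rot: [-0.0, 1.0, 0.01, -0.0]
wrist_force: [-0.0, -0.6, -4.0]
gripper_width: 0.0533
finger_force: 64.4
```

```bash
python3 -c "
from h import *
g=grab_frame('side');go(.4445,.0303,.023,1.1)
cv2.imwrite('pics/c4.png',cv2.resize(g['img'][170:250,220:330][:,:,::-1],(770,560),interpolation=cv2.INTER_CUBIC))"
```

```text
t 23.0 pos [0.4446 0.0303 0.03  ] F [-1.37 -0.78 -4.69] w 0.053
turn [-0.01  0.02  0.02] shift [-0.1  0.   7. ]
```

View pics/c4.png

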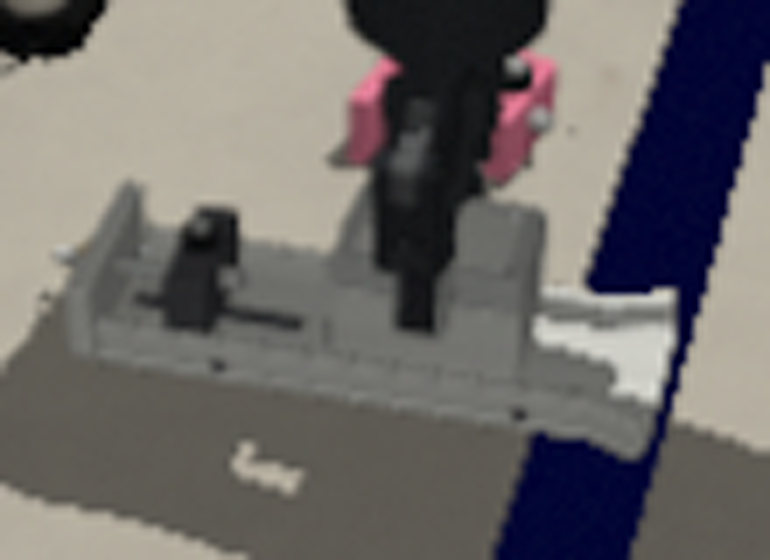

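The tin is between the walls with no contact force (fingertips clear of the wall top). Lower to the floor gently.

>>> carry_out([
  [0,0,0,0,0,1.5,45],
  [0,0,0,0,0,3,45],
  [0,0,0,0,0,4,45],
  [0,0,0,0,0,5,45],
  [0,0,0,0,0,5.5,45],
  [0,0,0,0,0,6,45],
  [0,0,0,0,0,6,45],
  [0,0,0,0,0,6,45],
])

```text
t: 23.8
tool_pos: [0.4447, 0.0303, 0.0243]
ee_rot: [-0.0, 1.0, 0.01, 0.0]
wrist_force: [0.4, 0.7, -4.1]
gripper_width: 0.0529
finger_force: 64.4
```

>>> carry_out([
  [0,0,0,0,0,0.4,45],
  [0,0,0,0,0,0.4,45],
  [0,0,0,0,0,0.8,45],
  [0,0,0,0,0,0.8,45],
  [0,0,0,0,0,1.2,45],
  [0,0,0,0,0,1.2,45],
  [0,0,0,0,0,1.2,45],
  [0,0,0,0,0,1.2,45],
])

```text
t: 24.6
tool_pos: [0.4447, 0.0303, 0.0233]
ee_rot: [-0.0, 1.0, 0.01, -0.0]
wrist_force: [-4.6, -0.9, 6.1]
gripper_width: 0.0535
finger_force: 65.2
```

>>> carry_out([
  [0,0,0,0,0,-0.5,45],
  [0,0,0,2,0,-0.5,45],
  [0,0,0,6,0,-0.5,45],
  [0,0,0,11,0,-0.5,45],
  [0,0,0,16,0,-0.5,45],
  [0,0,0,20,0,-0.5,45],
  [0,0,0,23,0,-0.5,45],
  [0,0,0,24,0,-0.5,45],
])

```text
t: 25.4
tool_pos: [0.469, 0.0308, 0.0235]
ee_rot: [-0.0, 1.0, 0.01, -0.0]
wrist_force: [-0.1, -0.5, -4.2]
gripper_width: 0.0529
finger_force: 64.5
```

>>> carry_out([
  [0,0,0,3,0,0,45],
  [0,0,0,6,0,0,45],
  [0,0,0,9,0,0,45],
  [0,0,0,12,0,0,45],
  [0,0,0,14,0,0,45],
  [0,0,0,15.5,0,0,45],
  [0,0,0,16,0,0,45],
  [0,0,0,16,0,0,45],
])

```text
t: 26.2
tool_pos: [0.4847, 0.0311, 0.0236]
ee_rot: [-0.0, 1.0, 0.01, -0.0]
wrist_force: [0.2, -0.1, -4.6]
gripper_width: 0.0529
finger_force: 64.5
```

```bash
python3 -c "
from h import *
g=grab_frame('side');f=grab_frame('top');go(.4445,.0303,.023,1.1)
W=np.zeros((560,800,3),np.uint8)
W[:,:480]=cv2.resize(g['img'][180:236,220:268],(480,560),interpolation=cv2.INTER_CUBIC);W[:320,480:]=cv2.resize(f['img'][160:200,273:313],(320,320),interpolation=cv2.INTER_CUBIC)
save({'img':W},'pics/c5.png')"
```

```text
t 26.3 pos [0.4846 0.0311 0.0236] F [ 0.96  0.45 -4.06] w 0.0533
turn [-0.01  0.01  0.02] shift [-40.1   0.    0.6]
```

View pics/c5.png

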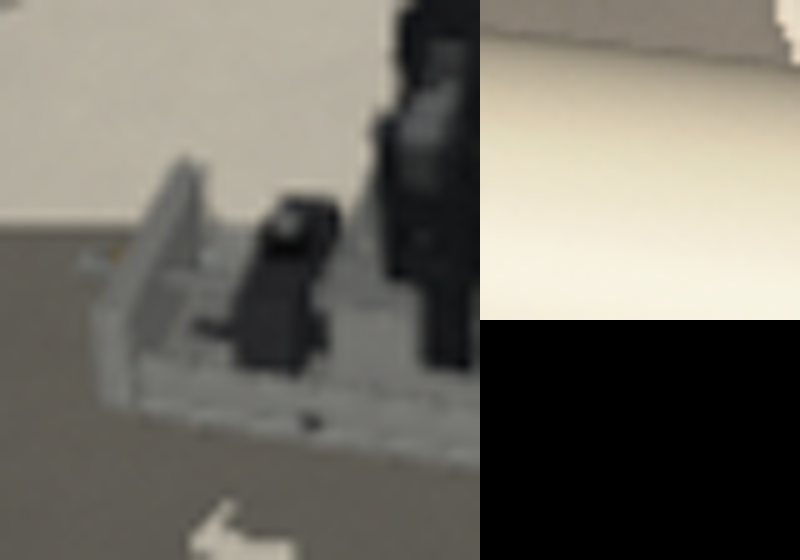

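Close up, the tin front is a few mm from the stop and no force shows yet. Creep on.

>>> carry_out([
  [0,0,0,0.3,0,0.1,45],
  [0,0,0,0.6,0,0.2,45],
  [0,0,0,0.9,0,0.2,45],
  [0,0,0,1.2,0,0.2,45],
  [0,0,0,1.5,0,0.2,45],
  [0,0,0,1.8,0,0.2,45],
  [0,0,0,2,0,0.2,45],
  [0,0,0,2,0,0.2,45],
])

```text
t: 27.1
tool_pos: [0.4867, 0.0311, 0.0234]
ee_rot: [-0.0, 1.0, 0.01, -0.0]
wrist_force: [-0.9, 0.1, -3.9]
gripper_width: 0.0531
finger_force: 64.5
```

>>> carry_out([
  [0,0,0,0.1,0,0,45],
  [0,0,0,0.2,0,0,45],
  [0,0,0,0.3,0,0,45],
  [0,0,0,0.4,0,0,45],
  [0,0,0,0.5,0,0,45],
  [0,0,0,0.5,0,0,45],
  [0,0,0,0.5,0,0,45],
  [0,0,0,0.5,0,0,45],
])

```text
t: 27.9
tool_pos: [0.4872, 0.0311, 0.0234]
ee_rot: [-0.0, 1.0, 0.01, -0.0]
wrist_force: [-0.4, 0.0, -4.1]
gripper_width: 0.0533
finger_force: 64.5
```

>>> carry_out([
  [0,0,0,0.1,0,0.1,45],
  [0,0,0,0.2,0,0.2,45],
  [0,0,0,0.3,0,0.2,45],
  [0,0,0,0.4,0,0.2,45],
  [0,0,0,0.5,0,0.2,45],
  [0,0,0,0.5,0,0.2,45],
  [0,0,0,0.5,0,0.2,45],
  [0,0,0,0.5,0,0.2,45],
])

```text
t: 28.7
tool_pos: [0.4877, 0.0311, 0.0233]
ee_rot: [-0.0, 1.0, 0.01, -0.0]
wrist_force: [-5.0, -0.1, 5.7]
gripper_width: 0.0532
finger_force: 65.1
```

Same signature as floor contact earlier (Fx −4.6 with Fz +6). Ease up slightly and continue.

>>> carry_out([
  [0,0,0,0,0,-0.1,45],
  [0,0,0,0,0,-0.2,45],
  [0,0,0,0,0,-0.2,45],
  [0,0,0,0.1,0,-0.2,45],
  [0,0,0,0.2,0,-0.2,45],
  [0,0,0,0.3,0,-0.2,45],
  [0,0,0,0.3,0,-0.2,45],
  [0,0,0,0.3,0,-0.2,45],
])

```text
t: 29.5
tool_pos: [0.488, 0.0312, 0.0233]
ee_rot: [-0.0, 1.0, 0.01, -0.0]
wrist_force: [-1.5, -0.1, -1.8]
gripper_width: 0.053
finger_force: 64.8
```

>>> carry_out([
  [0,0,0,0.1,0,0,45],
  [0,0,0,0.2,0,0,45],
  [0,0,0,0.3,0,0,45],
  [0,0,0,0.4,0,0,45],
  [0,0,0,0.4,0,0,45],
  [0,0,0,0.4,0,0,45],
  [0,0,0,0.4,0,0,45],
  [0,0,0,0.4,0,0,45],
])

```text
t: 30.3
tool_pos: [0.4884, 0.0312, 0.0234]
ee_rot: [-0.0, 1.0, 0.01, 0.0]
wrist_force: [-0.1, 0.7, -4.6]
gripper_width: 0.0531
finger_force: 64.5
```

>>> carry_out([
  [0,0,0,0.1,0,0,45],
  [0,0,0,0.2,0,0,45],
  [0,0,0,0.3,0,0,45],
  [0,0,0,0.4,0,0,45],
  [0,0,0,0.5,0,0,45],
  [0,0,0,0.6,0,0,45],
  [0,0,0,0.6,0,0,45],
  [0,0,0,0.6,0,0,45],
])

```text
t: 31.1
tool_pos: [0.489, 0.0312, 0.0234]
ee_rot: [-0.0, 1.0, 0.01, -0.0]
wrist_force: [-0.6, -0.4, -4.5]
gripper_width: 0.0529
finger_force: 64.5
```

>>> carry_out([
  [0,0,0,0.1,0,0,45],
  [0,0,0,0.2,0,0,45],
  [0,0,0,0.3,0,0,45],
  [0,0,0,0.4,0,0,45],
  [0,0,0,0.4,0,0,45],
  [0,0,0,0.4,0,0,45],
  [0,0,0,0.4,0,0,45],
  [0,0,0,0.4,0,0,45],
])

```text
t: 31.9
tool_pos: [0.4894, 0.0312, 0.0234]
ee_rot: [-0.0, 1.0, 0.01, 0.0]
wrist_force: [-0.3, 0.6, -3.9]
gripper_width: 0.0529
finger_force: 64.5
```

>>> carry_out([
  [0,0,0,0.1,0,0,45],
  [0,0,0,0.2,0,0,45],
  [0,0,0,0.3,0,0,45],
  [0,0,0,0.4,0,0,45],
  [0,0,0,0.4,0,0,45],
  [0,0,0,0.4,0,0,45],
  [0,0,0,0.4,0,0,45],
  [0,0,0,0.4,0,0,45],
])

```text
t: 32.7
tool_pos: [0.4898, 0.0312, 0.0234]
ee_rot: [-0.0, 1.0, 0.01, -0.0]
wrist_force: [-0.5, 0.5, -4.4]
gripper_width: 0.0532
finger_force: 64.5
```

>>> carry_out([
  [0,0,0,0.1,0,0,45],
  [0,0,0,0.2,0,0,45],
  [0,0,0,0.3,0,0,45],
  [0,0,0,0.4,0,0,45],
  [0,0,0,0.4,0,0,45],
  [0,0,0,0.4,0,0,45],
  [0,0,0,0.4,0,0,45],
  [0,0,0,0.4,0,0,45],
])

```text
t: 33.5
tool_pos: [0.4902, 0.0312, 0.0234]
ee_rot: [-0.0, 1.0, 0.01, -0.0]
wrist_force: [-0.2, 0.2, -3.9]
gripper_width: 0.0537
finger_force: 64.5
```

>>> carry_out([
  [0,0,0,0.1,0,0,45],
  [0,0,0,0.2,0,0,45],
  [0,0,0,0.3,0,0,45],
  [0,0,0,0.4,0,0,45],
  [0,0,0,0.4,0,0,45],
  [0,0,0,0.4,0,0,45],
  [0,0,0,0.4,0,0,45],
  [0,0,0,0.4,0,0,45],
])

```text
t: 34.3
tool_pos: [0.4906, 0.0312, 0.0234]
ee_rot: [-0.0, 1.0, 0.01, -0.0]
wrist_force: [-0.6, -0.3, -4.7]
gripper_width: 0.0529
finger_force: 64.5
```

>>> carry_out([
  [0,0,0,0.1,0,0,45],
  [0,0,0,0.2,0,0,45],
  [0,0,0,0.3,0,0,45],
  [0,0,0,0.4,0,0,45],
  [0,0,0,0.4,0,0,45],
  [0,0,0,0.4,0,0,45],
  [0,0,0,0.4,0,0,45],
  [0,0,0,0.4,0,0,45],
])

```text
t: 35.1
tool_pos: [0.491, 0.0312, 0.0234]
ee_rot: [-0.0, 1.0, 0.01, -0.0]
wrist_force: [-0.6, 0.5, -3.8]
gripper_width: 0.0533
finger_force: 64.5
```

>>> carry_out([
  [0,0,0,0.1,0,0,45],
  [0,0,0,0.2,0,0,45],
  [0,0,0,0.3,0,0,45],
  [0,0,0,0.4,0,0,45],
  [0,0,0,0.4,0,0,45],
  [0,0,0,0.4,0,0,45],
  [0,0,0,0.4,0,0,45],
  [0,0,0,0.4,0,0,45],
])

```text
t: 35.9
tool_pos: [0.4914, 0.0312, 0.0234]
ee_rot: [-0.0, 1.0, 0.01, 0.0]
wrist_force: [-0.1, 0.2, -4.2]
gripper_width: 0.0531
finger_force: 64.5
```

>>> carry_out([
  [0,0,0,0.1,0,0,45],
  [0,0,0,0.2,0,0,45],
  [0,0,0,0.3,0,0,45],
  [0,0,0,0.4,0,0,45],
  [0,0,0,0.5,0,0,45],
  [0,0,0,0.5,0,0,45],
  [0,0,0,0.5,0,0,45],
  [0,0,0,0.5,0,0,45],
])

```text
t: 36.7
tool_pos: [0.4919, 0.0312, 0.0234]
ee_rot: [-0.0, 1.0, 0.01, -0.0]
wrist_force: [-0.5, 1.0, -4.6]
gripper_width: 0.0533
finger_force: 64.5
```

>>> carry_out([
  [0,0,0,0.1,0,0,45],
  [0,0,0,0.2,0,0,45],
  [0,0,0,0.3,0,0,45],
  [0,0,0,0.4,0,0,45],
  [0,0,0,0.4,0,0,45],
  [0,0,0,0.4,0,0,45],
  [0,0,0,0.4,0,0,45],
  [0,0,0,0.4,0,0,45],
])

```text
t: 37.5
tool_pos: [0.4923, 0.0312, 0.0234]
ee_rot: [-0.0, 1.0, 0.01, -0.0]
wrist_force: [-0.5, 0.4, -3.5]
gripper_width: 0.0533
finger_force: 64.5
```

>>> carry_out([
  [0,0,0,0.1,0,0,45],
  [0,0,0,0.2,0,0,45],
  [0,0,0,0.3,0,0,45],
  [0,0,0,0.4,0,0,45],
  [0,0,0,0.4,0,0,45],
  [0,0,0,0.4,0,0,45],
  [0,0,0,0.4,0,0,45],
  [0,0,0,0.4,0,0,45],
])

```text
t: 38.3
tool_pos: [0.4927, 0.0312, 0.0234]
ee_rot: [-0.0, 1.0, 0.01, -0.0]
wrist_force: [-0.8, 0.6, -4.3]
gripper_width: 0.0529
finger_force: 64.5
```

```bash
python3 -c "
from h import *
g=grab_frame('side')
cv2.imwrite('pics/c6.png',cv2.resize(g['img'][185:230,225:275][:,:,::-1],(650,585),interpolation=cv2.INTER_CUBIC))"
```

```text
(no output)
```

View pics/c6.png

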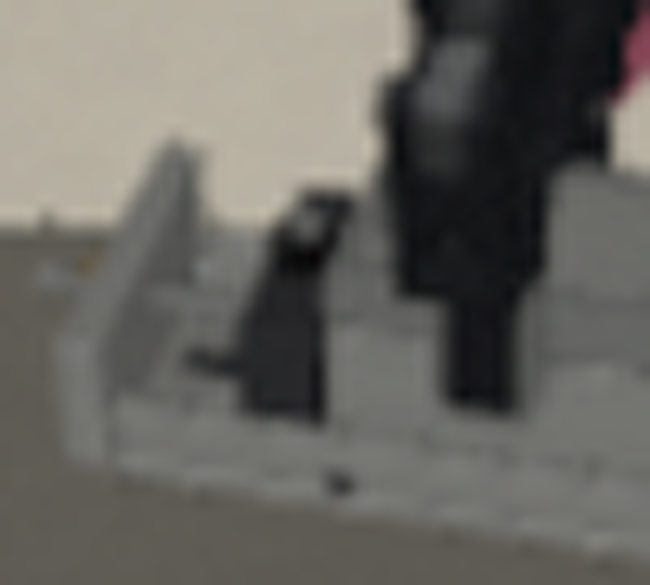

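The tin front appears to be right at the stop (pixel ~325,340); a fraction of a mm is left. Continue.

>>> carry_out([
  [0,0,0,0.1,0,0,45],
  [0,0,0,0.2,0,0,45],
  [0,0,0,0.3,0,0,45],
  [0,0,0,0.4,0,0,45],
  [0,0,0,0.4,0,0,45],
  [0,0,0,0.4,0,0,45],
  [0,0,0,0.4,0,0,45],
  [0,0,0,0.4,0,0,45],
])

```text
t: 39.15
tool_pos: [0.4931, 0.0312, 0.0234]
ee_rot: [-0.0, 1.0, 0.01, -0.0]
wrist_force: [-0.2, 0.3, -3.4]
gripper_width: 0.0531
finger_force: 64.5
```

>>> carry_out([
  [0,0,0,0.1,0,0,45],
  [0,0,0,0.2,0,0,45],
  [0,0,0,0.3,0,0,45],
  [0,0,0,0.4,0,0,45],
  [0,0,0,0.4,0,0,45],
  [0,0,0,0.4,0,0,45],
  [0,0,0,0.4,0,0,45],
  [0,0,0,0.4,0,0,45],
])

```text
t: 39.95
tool_pos: [0.4935, 0.0313, 0.0234]
ee_rot: [-0.0, 1.0, 0.01, -0.0]
wrist_force: [-0.5, 0.9, -4.5]
gripper_width: 0.053
finger_force: 64.5
```

>>> carry_out([
  [0,0,0,0.1,0,0,45],
  [0,0,0,0.2,0,0,45],
  [0,0,0,0.3,0,0,45],
  [0,0,0,0.4,0,0,45],
  [0,0,0,0.4,0,0,45],
  [0,0,0,0.4,0,0,45],
  [0,0,0,0.4,0,0,45],
  [0,0,0,0.4,0,0,45],
])

```text
t: 40.75
tool_pos: [0.4936, 0.0313, 0.0234]
ee_rot: [-0.0, 1.0, 0.01, -0.0]
wrist_force: [-5.4, -0.8, -0.5]
gripper_width: 0.0535
finger_force: 64.7
```

Contact with the stop at about 5 N, and the tin's weight is already on the floor. Release slowly.

>>> carry_out([
  [0,0,0,0,0,0,52],
  [0,0,0,0,0,0,55],
  [0,0,0,0,0,0,60],
  [0,0,0,0,0,0,66],
  [0,0,0,0,0,0,72],
  [0,0,0,0,0,0,78],
  [0,0,0,0,0,0,82],
  [0,0,0,0,0,0,82],
])

```text
t: 41.55
tool_pos: [0.4939, 0.0312, 0.0234]
ee_rot: [-0.0, 1.0, 0.01, 0.0]
wrist_force: [0.6, -0.0, 0.9]
gripper_width: 0.082
finger_force: 0.0
```

>>> carry_out([
  [0,0,0,0,0,-5,82],
  [0,0,0,0,0,-15,82],
  [0,0,0,0,0,-35,82],
  [0,0,0,0,0,-60,82],
  [0,0,0,0,0,-85,82],
  [0,0,0,0,0,-105,82],
  [0,0,0,0,0,-118,82],
  [0,0,0,0,0,-120,82],
])

```text
t: 42.35
tool_pos: [0.4945, 0.0312, 0.1452]
ee_rot: [0.0, 1.0, 0.01, 0.001]
wrist_force: [0.5, -0.6, -0.4]
gripper_width: 0.0821
finger_force: 0.0
```

>>> carry_out([
  [0,0,0,-10,-5,0,82],
  [0,0,0,-25,-20,0,82],
  [0,0,0,-40,-50,-10,82],
  [0,0,0,-50,-85,-20,82],
  [0,0,0,-60,-125,-30,82],
  [0,0,0,-65,-165,-30,82],
  [0,0,0,-70,-195,-30,82],
  [0,0,0,-70,-210,-30,82],
])

```text
t: 43.15
tool_pos: [0.4171, 0.2424, 0.1726]
ee_rot: [-0.0, 1.0, 0.011, -0.001]
wrist_force: [0.1, -1.1, -0.2]
gripper_width: 0.0819
finger_force: 0.0
```

```bash
python3 -c "
from h import *
g=grab_frame('side');f=grab_frame('top')
W=np.zeros((600,800,3),np.uint8)
W[:,:480]=cv2.resize(g['img'][180:240,220:268],(480,600),interpolation=cv2.INTER_CUBIC);W[:320,480:]=cv2.resize(f['img'][160:200,273:313],(320,320),interpolation=cv2.INTER_CUBIC)
W[330:570,480:]=cv2.resize(f['img'],(320,240))
save({'img':W},'pics/c7.png')"
```

```text
(no output)
```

View pics/c7.png

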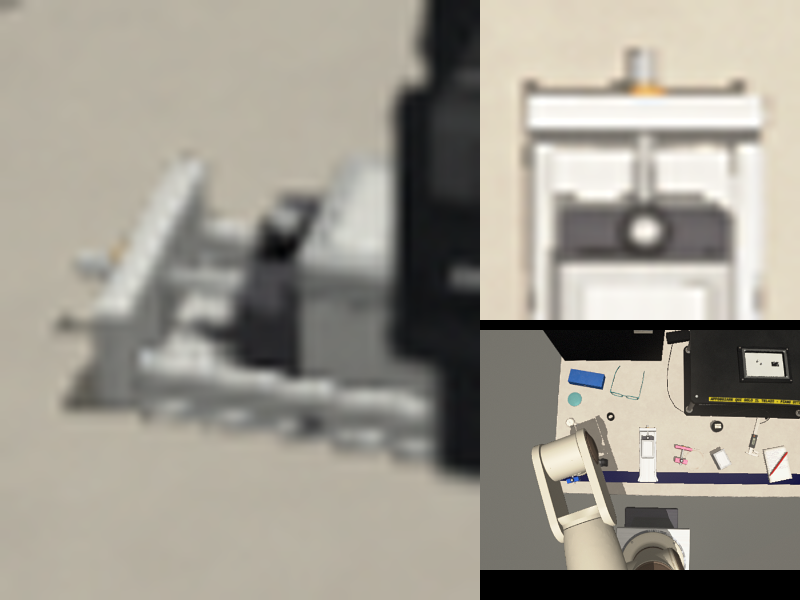

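The tin stands square in the rail, flush against the stop at (640,260) in the top crop. The light tin and the bystanders in view are in place, and the arm is clear. Hand in.

```bash
python3 -c "
from h import *
print(robot.job_done())"
```

```text
the job is handed in; nothing more can be done
None
```

I lifted and set down both tins, left then right. The left was heavier (about 4.3 N against 1.1 N), and it now stands in the rail, flush against the stop after a push of about 5 N and released; the pin itself could not be seen. The light tin stands on the worktop, and I handed the job in at about 43 s without being told a verdict.

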